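# Clear the hand mould, bin the mouldings by type, close it and hold it shut

## Task

Clear up after the last shot of the little hand mould: put the loose black ring into the bin that already has rings in it and the loose black bar into the bin that already has bars, and leave them there. Then pick up the loose top half of the mould by its grip block, fit it over the two dowels of the lower half (either way round) and press it down against the spring of the ejector until the two faces meet fully. Finish while still holding it pressed shut with the gripper, because it springs open when let go; leave the tools and other things on the bench where they are.

Things in the scene. Friction and masses are not known exactly. Their poses are not given: they have to be found in the camera images.
- mould_lower: Lower half of the mould, fixed to the bench. Origin: centre of its underside, z up. Dark steel foot 100 (x) x 136 (y) x 12 mm under an aluminium block 72 (x) x 110 (y) mm; its flat top mating face is 45 mm above the bench. Two steel dowels stand on that face at x = 0, y = +38 and -38 mm: 12 mm thick for 14 mm, then tapering to a 5 mm tip 24 mm above the face.
- mould_face (a point): Centre of the lower half's top mating face, 45 mm above the bench; axes as mould_lower (y along the line of the dowels, z up).
- ejector (a joint): Round spring ejector, 18 mm diameter, at the centre of the lower half's face. 0 = stands 6 mm proud; 0.006 (m) = pushed level with the face (mould closed). It yields from about 7.5 N and needs 11 N to go fully down, so the top half's weight (about 5 N) does not close the mould: unpressed it stands about 6 mm open.
- mould_top: Loose aluminium top half, about 0.5 kg, lying mating face down on the bench. Origin: centre of its underside (the mating face), z up. Plate 72 (x) x 110 (y) x 22 mm, two vertical through holes 13.5 mm wide at x = 0, y = +38 and -38 mm. Centred on top a grip block 28 (x) x 44 (y) mm, 22 to 54 mm above the origin: grip it across x. Symmetrical, fits either way round.
- ring: The loose black plastic ring moulding, 38 mm outside diameter, 26 mm inside, 14 mm high, 20 g. It lies flat on the lower half's mating face, loosely around the ejector. Origin at the centre of its underside, z is its axis.
- bar: The loose black plastic bar moulding: straight flat bar with round ends, 66 (x) x 18 (y) x 12 mm, 20 g, lying flat on the bench nearer to the robot than the mould. Origin at the centre of its underside, x along its length.
- bin_rings: Fixed open white bin, 130 (x) x 120 (y) x 45 mm high, walls 4 mm, that already has two rings lying in it (stuck fast) towards its -x side. Origin at the centre of its underside.
- bin_rings_floor (a point): Centre of the inner floor of the ring bin, about 5 mm above the bench; axes as the bin. The half towards +x is free of contents.
- bin_bars: Fixed open white bin of the same size that already has two bars lying in it along y (stuck fast) towards its -x side. Origin at the centre of its underside. The two bins may be in each other's place.
- bin_bars_floor (a point): Centre of the inner floor of the bar bin, about 5 mm above the bench; axes as the bin. The half towards +x is free of contents.
- spare_pin: Bystander: spare steel pin standing upright, 12 mm diameter, 40 mm high; origin at the centre of its foot. Leave alone.
- spray: Bystander: white bottle, 52 mm diameter, 120 mm high, beyond the mould; origin at the centre of its foot. Leave alone.
- driver: Bystander: screwdriver lying flat near the robot; x along its length. Leave alone.
- spanner: Bystander: spanner lying flat near the robot; x along its length. Leave alone.
- brush: Bystander: brush lying flat beyond the mould; x along its length. Leave alone.
- caliper: Bystander: caliper, 200 mm long, lying flat on the right; x along its length. Leave alone.

How it is judged:
By the outcome, as a careful person would: the job done as asked, in the order asked, and still so for the second after the job is handed in, while the arm keeps its last pose, push and grip.
It also fails if it takes over 61 s, if anything falls off the work surface, if the arm or the gripper's body presses on something with over 40 N, if the wrist force passes 120 N, or if a joint passes its speed limit or range.

## Robot

A 6-joint arm with a two-finger parallel gripper is mounted at the origin on the work surface. World frame = base frame: x ahead of the robot, y to its left, z up, the work surface at z = 0. Lengths are in m, angles in rad, forces in N, time in s.
With the tool pointing down it reaches from about 0.3 to 0.875 m from the base axis. Payload 6.4 kg.
Tool frame: the origin (TCP) lies between the finger pads; the fingertips stand 8 mm ahead of it and the grasp point (between the pads) lies 11 mm behind it; z points along the fingers, y is the line along which they close (so a half turn about z gives the same grasp; the last joint's range is limited). The gripper opens to 88 mm and grips with 3 to 60 N. Pads are 18 mm wide; open, the fingers measure 123 mm over their backs; the gripper's body (75 mm by 187 mm) begins 45 mm behind the grasp point.
Start: joints at [-0.206, 0.181, 1.607, -0, 1.354, -0.206], TCP at [0.575, 0, 0.247] pointing down, gripper open.
Joint ranges: [-2.99, 2.99], [-0.89, 2.07], [0.3, 2.58], [-1.14, 4.28], [0, 2.63], [-3.12, 3.12]. Speed limits (rad/s): [2.57, 2.57, 3.01, 3.14, 3.14, 3.14].

## Interface

Orientations are given as a unit quaternion [w, x, y, z].
In Python, from bench import status, cams, manip gives the robot as it stands.
- The arm moves only by the tool step_arm, never from a script. Its argument "increments" is a list of rows, each an object with "grip": the opening, from -1 (shut) to 1 (fully open); "delta_pos": the shift along the tool's x, y, z in mm, a list of three; "yaw": the turn about the tool's z in rad. A call has 1 to 8 rows; each row shifts and turns the commanded pose from where the row before left it, along the tool's axes as they then stand; what a row does not reach is not made up. A row lasts 1/8 s, in which the tool goes at most 62.5 mm and 10.7 degrees, less where a joint would pass 70% of its speed; a pose out of reach is approached as far as the arm can. A call is refused whole if a number of a shift passes 62.5 or a number of a turn 0.188, either way. A call with a gripper value outside its range is refused whole. The fingers move at their own pace and stop on an object; "force" is the grip in N (left out, the last holds). Time passes only in rows, so rows that do not move let the fingers close. It gives the time, the measured TCP pose, the force, the opening and the grip force at its end, in the units of the state.
- status.state(): the state, without advancing time (a new reading comes with each control period).
- cams.capture(name): name is "scene" or "side" or "wrist"; returns the picture (420x560x3 uint8, red, green, blue); there is no depth.
- cams.camera_info(name): a dict with "fx", "fy", "cx", "cy" (pixels), "R" (3x3) and "t" (3): a world point X has camera coordinates R X + t. Camera axes: x right, y down, z forward; pixel columns grow to the right and rows downward; lengths in m; the calibration is good to about 2 mm. A picture is of the moment at which its call begins: read the wrist's pose just before it. camera_info takes no time and is no camera call; for the wrist camera it gives the pose at the moment of the call.
- manip.close_job(): hands the job in; it is judged then, once.
The state is a dict: "clock": time; "joints": joint angles; "joint_vel": joint speeds; "joint_torque": joint torques, N m; "tool_pos": TCP position; "eef_rot": TCP orientation; "wrist_force": force on the tool from outside, world axes, zero at the start; "moment": the same for the moment, N m; "opening": finger opening in m; "grasp_force": force on a finger pad.
Only numpy, scipy, OpenCV 4.12 (cv2) and the standard library are available. Lean on these libraries where they do the work, as an engineer would, in place of code of your own. Each camera call takes 0.05 s, during which the arm holds its last target. There are 200 camera calls.

## Working session

There is one attempt and no reset: what is moved stays moved. The work goes in short steps, Python scripts to look and compute and a tool call to move; the robot and the scene stay as the last step left them, time stands still between calls to the robot, and variables do not carry over. Pictures are saved under pics/ and viewed, at most 10 in all, crops included, and the job is handed in when it is done.

Besides the shell and the picture viewer there is one more tool, called after "Emit:" as name([rows], argument=value, ...), one row to a line, values as JSON. step_arm: Moves the arm, as the interface text tells. Its arguments: {"type":"object","properties":{"increments":{"type":"array","items":{"type":"object","properties":{"grip":{"type":"number"},"delta_pos":{"type":"array","items":{"type":"number"}},"yaw":{"type":"number"}}}},"force":{"type":"number"}},"required":["increments"]}

```bash
mkdir -p pics; ls; python3 - <<'E'
from bench import status,cams
import cv2,numpy as np
s=status.state(); print({k:np.round(v,3).tolist() for k,v in s.items()})
for n in("scene","side","wrist"):
    i=cams.camera_info(n); print(n,{k:np.round(v,3).tolist() for k,v in i.items()})
    im=cams.capture(n); cv2.imwrite(f"pics/{n}0.png",im[...,::-1])
E
```

```text
pics
{'clock': 0.0, 'joints': [-0.206, 0.182, 1.608, -0.0, 1.354, -0.206], 'joint_vel': [-0.001, -0.0, 0.0, -0.001, 0.002, -0.001], 'joint_torque': [-0.001, -43.387, -34.185, 0.07, 0.039, -0.0], 'tool_pos': [0.574, 0.0, 0.246], 'eef_rot': [-0.001, 0.707, 0.707, -0.0], 'wrist_force': [0.251, 0.39, -0.013], 'moment': [-0.002, -0.013, 0.011], 'grasp_force': 0.0, 'opening': 0.088}
scene {'fx': 504.684, 'fy': 504.684, 'cx': 277.919, 'cy': 209.077, 'R': [[-0.826, 0.564, -0.018], [0.354, 0.494, -0.794], [-0.439, -0.662, -0.608]], 't': [0.516, -0.132, 1.458]}
side {'fx': 399.014, 'fy': 399.014, 'cx': 275.441, 'cy': 212.818, 'R': [[-0.717, -0.697, 0.015], [-0.513, 0.512, -0.69], [0.473, -0.502, -0.724]], 't': [0.385, 0.356, 0.565]}
wrist {'fx': 375.196, 'fy': 375.196, 'cx': 283.323, 'cy': 207.949, 'R': [[1.0, 0.0, -0.002], [0.001, -0.949, 0.317], [-0.001, -0.317, -0.949]], 't': [-0.574, -0.045, 0.39]}
```

View pics/scene0.png

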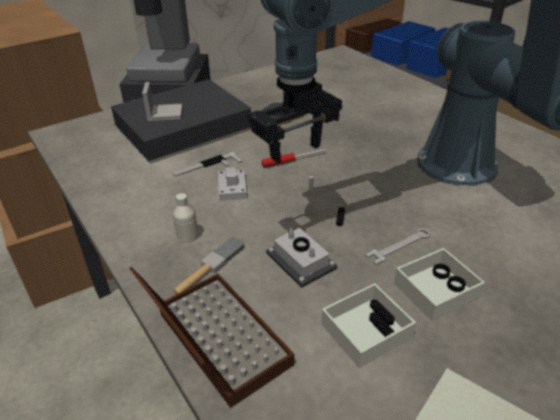

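View pics/wrist0.png

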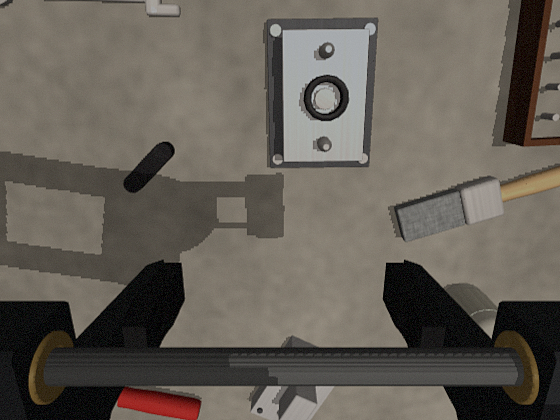

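View pics/side0.png

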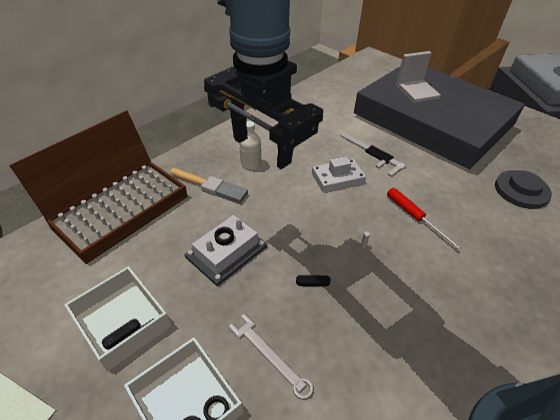

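The scene picture shows the ring bin at (440,282), the bar bin at (368,322), the mould at (300,250), the bar at (340,216), the top half at (232,182) and the pin at (310,183). In the wrist picture the ring is at (326,98), the dowels at (326,49) and (323,143), and the bar at (149,167). The side picture shows the top half at (340,172).

```bash
cat > h.py <<'E'
from bench import status,cams
import cv2,numpy as np
np.set_printoptions(precision=4,suppress=True)
def info(n):
    i=cams.camera_info(n); R=np.array(i["R"]); t=np.array(i["t"]); return (i["fx"],i["fy"],i["cx"],i["cy"],R,t)
def ray(c,p):
    fx,fy,cx,cy,R,t=c; d=R.T@np.array([(p[0]-cx)/fx,(p[1]-cy)/fy,1.]); return -R.T@t,d/np.linalg.norm(d)
def plane(c,p,z):
    o,d=ray(c,p); return o+d*(z-o[2])/d[2]
def tri(*cp):
    A=np.zeros((3,3));b=np.zeros(3);L=[ray(c,p) for c,p in cp]
    for o,d in L:
        P=np.eye(3)-np.outer(d,d);A+=P;b+=P@o
    X=np.linalg.solve(A,b); return X,max(np.linalg.norm((np.eye(3)-np.outer(d,d))@(X-o)) for o,d in L)
def grab(n,name):
    c=info(n); im=cams.capture(n); cv2.imwrite(f"pics/{name}.png",im[...,::-1]); return c,im
def dark(im,thr=40,amin=60,box=None):
    m=(im.max(2)<thr).astype(np.uint8)
    if box: k=np.zeros_like(m);x0,y0,x1,y1=box;k[y0:y1,x0:x1]=1;m*=k
    cs,_=cv2.findContours(m,cv2.RETR_EXTERNAL,cv2.CHAIN_APPROX_NONE)
    return [(cv2.minAreaRect(c),cv2.contourArea(c),c) for c in cs if cv2.contourArea(c)>amin]
E
python3 - <<'E'
from h import *
S,D,W=info("scene"),info("side"),info("wrist")
for n,c in(("scene",S),("side",D),("wrist",W)):
    im=cv2.imread(f"pics/{n}0.png")
    for r,a,_ in dark(im,45,40): 
        if a<6000: print(n,np.round(r[0]),np.round(r[1]),round(r[2]),a,plane(c,r[0],.012))
T=lambda a,b:print(a,b,*tri((S,a),(D,b)))
T((301,245),(224,236)) # ring
T((232,171),(340,160)) # grip block top
T((311,178),(365,234)) # pin top
T((340,216),(313,281)) # bar
for p in((277,30),(370,29),(361,160),(279,159)): print("screw",plane(W,p,.012))
for p in((326,49),(323,143)): print("dowel",plane(W,p,.069))
print("ring",plane(W,(326,98),.059))
E
```

```text
scene [380. 317.] [35. 18.] 45 451.0 [0.5847 0.2986 0.012 ]
scene [222. 326.] [142.  80.] 55 1227.5 [0.8517 0.1386 0.012 ]
scene [456. 284.] [13. 16.] 90 172.0 [0.3911 0.3239 0.012 ]
scene [442. 270.] [13. 15.] 90 158.5 [0.3858 0.28   0.012 ]
scene [301. 244.] [12. 14.] 90 137.5 [0.5825 0.033  0.012 ]
scene [340. 216.] [ 7. 18.] 9 96.0 [0.4408 0.0044 0.012 ]
scene [ 88. 246.] [102.  14.] 71 871.5 [ 0.9933 -0.2495  0.012 ]
scene [212. 161.] [ 5. 20.] 72 84.0 [ 0.5757 -0.4117  0.012 ]
scene [557. 115.] [20.  4.] 90 55.0 [-0.4813  0.0061  0.012 ]
scene [165.  89.] [ 8. 30.] 90 129.0 [ 0.4778 -0.9606  0.012 ]
scene [133.  91.] [17. 21.] 77 250.0 [ 0.5815 -1.0199  0.012 ]
scene [231. 129.] [ 83. 225.] 79 5169.5 [ 0.4353 -0.5451  0.012 ]
scene [303.  74.] [ 8. 26.] 79 112.0 [-0.02   -0.7697  0.012 ]
scene [198.  66.] [31. 23.] 90 422.0 [ 0.2795 -1.0844  0.012 ]
scene [292.  52.] [14. 11.] 90 117.0 [-0.1191 -0.987   0.012 ]
scene [330.  36.] [22.  8.] 90 143.5 [-0.3775 -1.0457  0.012 ]
scene [373.  36.] [27. 57.] 75 600.5 [-0.5291 -0.9215  0.012 ]
scene [488.  18.] [35. 63.] 90 722.5 [-1.16
[... 1331 characters left out ...]
4.] 43 1078.0 [0.4381 0.0012 0.012 ]
wrist [326.  98.] [45. 43.] 90 1370.5 [0.6139 0.0682 0.012 ]
wrist [278.  99.] [  8. 112.] 0 304.5 [0.5688 0.0668 0.012 ]
wrist [523.  71.] [ 24. 147.] 8 3073.0 [0.7963 0.0919 0.012 ]
(301, 245) (224, 236) [0.6102 0.0703 0.0495] 0.00040438569549513327
(232, 171) (340, 160) [ 0.5889 -0.2689  0.0578] 0.0007926497052217138
(311, 178) (365, 234) [ 0.4213 -0.1406  0.0377] 0.0007691348853099077
(340, 216) (313, 281) [ 0.4354 -0.      0.0047] 0.0016476819348117428
screw [0.5681 0.1265 0.012 ]
screw [0.6518 0.1274 0.012 ]
screw [0.6516 0.0081 0.012 ]
screw [0.5695 0.0091 0.012 ]
dowel [0.6069 0.1062 0.069 ]
dowel [0.6071 0.0337 0.069 ]
ring [0.6093 0.0694 0.059 ]
```

Emit:
step_arm([
  {"grip": 0.2,"delta_pos": [10,15,20]},
  {"grip": 0.2,"delta_pos": [10,10,20]},
  {"grip": 0.2,"delta_pos": [0,0,0]},
  {"grip": 0.2,"delta_pos": [0,0,0]},
])

```text
invalid input at $.increments[0]: expected keys grip, delta_pos, yaw
```

```bash
cat > m.py <<'E'
from h import *
import sys
# ring/bar/screws measurement from wrist, name given
def measure(name):
    s=status.state(); print("tcp",np.array(s["tool_pos"]),np.array(s["eef_rot"]))
    W,im=grab("wrist",name)
    for r,a,c in dark(im,45,150):
        if a<8000: print(np.round(r[0],1),np.round(r[1],1),round(r[2],1),a)
    return W,im
if __name__=="__main__": measure(sys.argv[1])
E
python3 - <<'E'
from m import *
W1,im=measure("w1")
np.save("W1.npy",np.array(W1,dtype=object),allow_pickle=True)
# bright blobs: dowels/screws near face
for p in ((0.568,.1265,.012),(.652,.127,.012),(.6516,.008,.012),(.569,.009,.012),(.607,.106,.069),(.607,.0337,.069),(.61,.069,.059),(.438,.001,.012)):
    q=W1[4]@np.array(p)+W1[5]; print(p,W1[0]*q[0]/q[2]+W1[2],W1[1]*q[1]/q[2]+W1[3])
E
```

```text
tcp [0.5746 0.0001 0.246 ] [-0.0006  0.7071  0.7071 -0.0004]
[148.5 166.6] [19.3 63.7] 42.5 1075.0
[325.5  97.5] [45. 43.] 90.0 1523.0
[277.2  96.5] [119.1   8.9] 89.4 467.5
[522.5  71.2] [ 23.5 146.9] 8.1 3071.5
(0.568, 0.1265, 0.012) 276.8893451070925 30.038729858802952
(0.652, 0.127, 0.012) 370.1481189563175 29.458535947295502
(0.6516, 0.008, 0.012) 360.98323010658135 160.11817115138047
(0.569, 0.009, 0.012) 278.47062444019593 159.06647502680332
(0.607, 0.106, 0.069) 326.0691830818903 49.3338597663614
(0.607, 0.0337, 0.069) 322.90669453739724 143.00547735046914
(0.61, 0.069, 0.059) 326.770606820647 98.54873474472132
(0.438, 0.001, 0.012) 148.50618587355606 166.82504374469326
```

Emit:
step_arm([
  {"grip": 0.2,"delta_pos": [-15,0,25],"yaw": 0},
  {"grip": 0.2,"delta_pos": [-15,0,25],"yaw": 0},
  {"grip": 0.2,"delta_pos": [0,0,0],"yaw": 0},
  {"grip": 0.2,"delta_pos": [0,0,0],"yaw": 0},
])

```text
clock: 0.7
tool_pos: [0.5754, -0.0298, 0.1975]
eef_rot: [0.0, 0.707, 0.707, 0.0]
wrist_force: [0.8, 0.0, 0.0]
opening: 0.0531
grasp_force: 0.0
```

```bash
python3 - <<'E'
from m import *
W1,im=measure("w1")
for p in ((0.568,.1265,.012),(.652,.127,.012),(.6516,.008,.012),(.569,.009,.012),(.607,.106,.069),(.607,.0337,.069),(.61,.069,.059),(.438,.001,.012)):
    q=W1[4]@np.array(p)+W1[5]; print(p,W1[0]*q[0]/q[2]+W1[2],W1[1]*q[1]/q[2]+W1[3])
print([x.tolist() if hasattr(x,'tolist') else x for x in W1[4:]])
E
```

```text
tcp [ 0.5754 -0.0298  0.1975] [0.0002 0.7072 0.707  0.0003]
[200.  356.5] [  3. 102.] 90.0 154.0
[124.3 144.8] [23.7 74.4] 42.4 1556.5
[333.  55.] [53.7 56.6] 45.0 2357.5
[549.  58.] [116.  20.] 90.0 1313.0
(0.568, 0.1265, 0.012) 273.99960140182174 -22.103539308110385
(0.652, 0.127, 0.012) 385.53439715224994 -22.80555254998555
(0.6516, 0.008, 0.012) 372.98952196251093 136.58988547913094
(0.569, 0.009, 0.012) 276.21140315044835 135.38060028561452
(0.607, 0.106, 0.069) 334.3810510627566 -8.778989658698038
(0.607, 0.0337, 0.069) 329.8144432478312 110.17574004771792
(0.61, 0.069, 0.059) 334.5230561459908 55.88482290200693
(0.438, 0.001, 0.012) 123.78723206877143 144.74167379661054
[[[0.9999998281186917, 0.0003326677799724662, 0.0004827988588800087], [0.00016261343242810673, -0.9485099147246249, 0.31674739971459737], [0.0005633111587405339, -0.31674726676205983, -0.9485098057897481]], [-0.5750721190361411, -0.0572287252207518, 0.33380336466891575]]
```

View pics/w1.png

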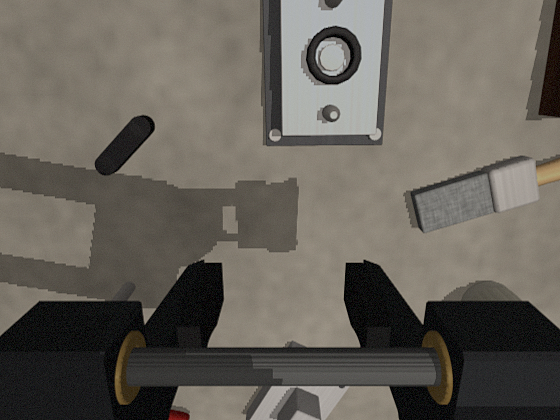

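The picture shows the ring at (333,55), the lower dowel tip at (331,114), the near screws at (275,136) and (376,134), and the bar at (124,145).

```bash
python3 - <<'E'
from h import *
W1=info("wrist")
c0=list(W1); c0[4]=np.array([[1,.000,-.002],[.001,-.949,.317],[-.001,-.317,-.949]]);
# rebuild pose-0 camera from hand-eye: same orientation, shift by tcp difference
R=W1[4]; C=-R.T@W1[5]+np.array([.5746,.0001,.246])-np.array(status.state()["tool_pos"]); W0=(*W1[:4],R,-R.T@C)
D,S=info("side"),info("scene")
T=lambda n,a,b,*m:print(n,*tri((W0,a),(W1,b),*m))
T("ring",(325.5,97.5),(333,55),(S,(301,244.5)),(D,(224,236)))
T("bar",(148.5,166.6),(124.3,144.8),(S,(340,216)),(D,(313,280)))
T("dow",(323,143),(331,114))
im0=cv2.imread("pics/wrist0.png");im1=cv2.imread("pics/w1.png")
for im,c,box in((im0,W0,(120,130,190,200)),(im1,W1,(90,110,160,180))):
    r,a,ct=max(dark(im,45,150,box),key=lambda t:t[1])
    X=np.array([plane(c,p[0],.009)[:2] for p in ct]); print(cv2.minAreaRect((X*1000).astype(np.float32)))
# block face corners: aluminium bright mask in view0
g=im0.max(2); m=np.zeros_like(g); m[25:166,279:372]=(g[25:166,279:372]>150)
ct=max(cv2.findContours(m,0,1)[0],key=cv2.contourArea)
X=np.array([plane(W0,p[0],.045)[:2] for p in ct],np.float32)*1000; print("face",cv2.minAreaRect(X))
# top half in scene/side: bright contour
for n,c,box in(("scene",S,(210,160,255,205)),("side",D,(305,150,372,196))):
    im=cv2.imread(f"pics/{n}0.png");x0,y0,x1,y1=box
    big=cv2.resize(im[y0:y1,x0:x1],None,fx=6,fy=6,interpolation=cv2.INTER_CUBIC); cv2.imwrite(f"pics/top_{n}.png",big)
a=cv2.imread("pics/top_scene.png");b=cv2.imread("pics/top_side.png");h=max(a.shape[0],b.shape[0])
pad=lambda i:cv2.copyMakeBorder(i,0,h-i.shape[0],0,0,0)
cv2.imwrite("pics/top.png",np.hstack([pad(a),pad(b)])); print(a.shape,b.shape)
E
```

```text
ring [0.6044 0.1394 0.0877] 0.15027640222872796
bar [0.4575 0.0797 0.0388] 0.16632238598618557
dow [ 0.9394 -0.1858 -2.8455] 0.03434069169741142
((483.3352355957031, 241.3855743408203), (45.85161209106445, 12.46113395690918), 44.21088409423828)
((436.92425537109375, -0.20153427124023438), (69.00949096679688, 19.153072357177734), 44.08449935913086)
face ((597.8991088867188, 287.5946350097656), (47.51856231689453, 71.32908630371094), 0.9455918073654175)
(270, 270, 3) (276, 402, 3)
```

View pics/top.png

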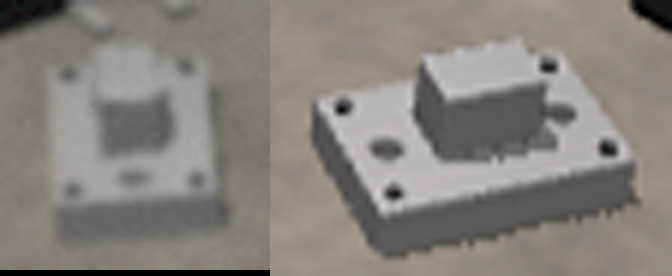

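The crop shows the top half: its corner holes in the scene half at (69,75), (186,67), (197,180), (72,188). In the side half (x − 270) they are at (74,107), (279,66), (338,148), (123,193). The dowel holes in the side half are at (117,149) and (290,114).

```bash
cat >> h.py <<'E'
def W0cam():  # start-pose wrist camera (only valid called with w1 pose file)
    W1=list(np.load("w1cam.npy",allow_pickle=True)); R=W1[4]
    C=-R.T@W1[5]+np.array([-.0008,.0299,.0485]); return (*W1[:4],R,-R@C),W1
E
python3 - <<'E'
from h import *
W=info("wrist"); a=np.empty(6,object); a[:]=W; np.save("w1cam.npy",a,allow_pickle=True)
W0,W1=W0cam(); S,D=info("scene"),info("side")
T=lambda n,a,b,*m:print(n,*tri((W0,a),(W1,b),*m))
T("ring",(325.5,97.5),(333,55)); T("ring4",(325.5,97.5),(333,55),(S,(301,244.5)),(D,(224,236)))
T("bar",(148.5,166.6),(124.3,144.8)); T("bar4",(148.5,166.6),(124.3,144.8),(S,(340,216)),(D,(313,280)))
T("dow",(323,143),(331,114)); T("scr",(279,159),(275,136)); T("scr",(361,160),(376,134))
im0=cv2.imread("pics/wrist0.png")
r,_,ct=max(dark(im0,45,150,(120,130,190,200)),key=lambda t:t[1]); print("bar",cv2.minAreaRect(np.array([plane(W0,p[0],.009)[:2] for p in ct],np.float32)*1000))
g=im0.max(2); m=np.zeros_like(g); m[25:166,279:372]=(g[25:166,279:372]>150)
ct=max(cv2.findContours(m,0,1)[0],key=cv2.contourArea)
print("face",cv2.minAreaRect(np.array([plane(W0,p[0],.045)[:2] for p in ct],np.float32)*1000))
s=np.array([(69,75),(186,67),(197,180),(72,188)]);d=np.array([(279,66),(338,148),(123,193),(74,107)])
P=np.array([tri((S,(s[i]+.5)/6-.5+(210,160)),(D,(d[i]+.5)/6-.5+(305,150)))[0] for i in range(4)]);print(P,P.mean(0))
v=(P[0]+P[1]-P[2]-P[3])[:2]; w=(P[1]+P[2]-P[0]-P[3])[:2]; print("long axis deg",np.degrees(np.arctan2(v[1],v[0])),"short",np.degrees(np.arctan2(w[1],w[0])))
# bins: bright mask in scene & side
for n,c in(("scene",S),("side",D)):
    im=cv2.imread(f"pics/{n}0.png").astype(int); m=((im.min(2)>135)).astype(np.uint8)
    m=cv2.morphologyEx(m,cv2.MORPH_CLOSE,np.ones((5,5)))
    for ct in cv2.findContours(m,0,1)[0]:
        if cv2.contourArea(ct)>1500: print(n,cv2.contourArea(ct),cv2.boundingRect(ct),cv2.approxPolyDP(ct,6,True)[:,0].tolist())
E
```

```text
ring [0.6099 0.0698 0.0561] 0.00017372939564730581
ring4 [0.6102 0.07   0.0503] 0.0010648224589642132
bar [0.4382 0.0008 0.0104] 0.00018276706784881445
bar4 [ 0.4363 -0.0002  0.0057] 0.0008040493071258572
dow [0.6117 0.0289 0.0386] 0.000516755369886811
scr [0.5694 0.0082 0.0086] 0.0010675484942530191
scr [0.6455 0.0149 0.0475] 0.00034609431117144557
bar ((437.466796875, -0.001773834228515625), (69.17076873779297, 18.798603057861328), 44.21089553833008)
face ((612.3557739257812, 69.0260009765625), (75.77922058105469, 113.75041961669922), 0.9455834031105042)
[[ 0.5923 -0.3265  0.0233]
 [ 0.5444 -0.3015  0.0229]
 [ 0.5879 -0.2192  0.0235]
 [ 0.6355 -0.2462  0.0232]] [ 0.59   -0.2734  0.0232]
long axis deg -118.06974078962773 short 151.43857677841982
scene 3095.0 (416, 369, 123, 51) [[416, 418], [538, 419], [448, 369]]
scene 3337.0 (322, 283, 93, 70) [[374, 283], [322, 309], [361, 352], [414, 323]]
scene 2571.0 (397, 248, 87, 58) [[444, 248], [397, 267], [436, 305], [483, 282]]
side 4001.0 (124, 337, 118, 83) [[241, 402], [194, 337], [124, 384], [145, 419], [129, 384], [194, 342], [201, 355], [142, 397], [153, 419], [205, 419], [202, 408], [213, 395], [225, 402], [213, 405], [211, 416], [224, 419]]
side 5091.5 (61, 266, 105, 94) [[129, 266], [102, 271], [101, 282], [64, 304], [71, 320], [61, 323], [74, 321], [98, 359], [165, 313]]
side 1519.5 (192, 215, 65, 50) [[234, 215], [193, 248], [215, 264], [255, 234]]
```

```bash
python3 - <<'E'
from h import *
S,D=info("scene"),info("side")
for n,cs in(("bars",[(374,283),(322,309),(361,352),(414,323)]),("rings",[(444,248),(397,267),(436,305),(483,282)])):
    P=np.array([plane(S,p,.045)[:2] for p in cs]); print(n,P,P.mean(0),(P[0]+P[2])/2,(P[1]+P[3])/2, cv2.minAreaRect(P[[0,1,3]].astype(np.float32)))
print(tri((S,(374,283)),(D,(165,313))),tri((S,(322,309)),(D,(129,268))),tri((S,(444,248)),(D,(241,402))),tri((S,(397,267)),(D,(194,337))),tri((S,(483,282)),(D,(150,419))) if 0 else "")
print("bars in bin",plane(S,(380,317),.017),plane(D,(121,334),.017),"rings",plane(S,(456,284),.015),plane(S,(442,270),.015))
E
```

```text
bars [[0.5553 0.2451]
 [0.6843 0.2386]
 [0.6897 0.3564]
 [0.5655 0.3643]] [0.6237 0.3011] [0.6225 0.3008] [0.6249 0.3014] ((0.6228407621383667, 0.30152416229248047), (0.11948507279157639, 0.12911804020404816), 87.0904541015625)
rings [[0.3582 0.2552]
 [0.4842 0.2386]
 [0.4983 0.3575]
 [0.3741 0.3701]] [0.4287 0.3054] [0.4282 0.3063] [0.4292 0.3044] ((0.4290884733200073, 0.3038845658302307), (0.11604487150907516, 0.12709084153175354), 82.09201049804688)
(array([0.5553, 0.2472, 0.0451]), np.float64(0.0017696651740716689)) (array([0.682 , 0.2386, 0.0413]), np.float64(0.0021934679500949317)) (array([0.3584, 0.2554, 0.0452]), np.float64(7.725904730314987e-05)) (array([0.4854, 0.2407, 0.0465]), np.float64(0.0009238078570220301)) 
bars in bin [0.5881 0.3014 0.017 ] [0.5909 0.3182 0.017 ] rings [0.395  0.3265 0.015 ] [0.3865 0.2813 0.015 ]
```

Emit:
step_arm([
  {"grip": 0.2,"delta_pos": [50,17,0],"yaw": 0},
  {"grip": 0.2,"delta_pos": [50,17,0],"yaw": 0},
  {"grip": 0.2,"delta_pos": [0,0,50],"yaw": 0},
  {"grip": 0.2,"delta_pos": [0,0,50],"yaw": 0},
  {"grip": 0.2,"delta_pos": [0,0,0],"yaw": 0},
  {"grip": 0.2,"delta_pos": [0,0,0],"yaw": 0},
])

```text
clock: 1.5
tool_pos: [0.6106, 0.0702, 0.0992]
eef_rot: [0.001, 0.707, 0.707, 0.001]
wrist_force: [-0.2, -0.7, 0.1]
opening: 0.0529
grasp_force: 0.0
```

Emit:
step_arm([
  {"grip": 0.2,"delta_pos": [0,0,25],"yaw": 0},
  {"grip": 0.2,"delta_pos": [0,0,17],"yaw": 0},
  {"grip": 0.2,"delta_pos": [0,0,0],"yaw": 0},
  {"grip": -1,"delta_pos": [0,0,0],"yaw": 0},
  {"grip": -1,"delta_pos": [0,0,0],"yaw": 0},
  {"grip": -1,"delta_pos": [0,0,0],"yaw": 0},
  {"grip": -1,"delta_pos": [0,0,0],"yaw": 0},
], force=10)

```text
clock: 2.38
tool_pos: [0.6099, 0.0699, 0.0558]
eef_rot: [0.001, 0.707, 0.707, 0.001]
wrist_force: [-1.3, 0.1, 5.8]
opening: 0.0369
grasp_force: 10.0
```

Emit:
step_arm([
  {"grip": -1,"delta_pos": [0,0,-25],"yaw": 0},
  {"grip": -1,"delta_pos": [0,0,-40],"yaw": 0},
  {"grip": -1,"delta_pos": [0,0,-40],"yaw": 0},
  {"grip": -1,"delta_pos": [0,0,0],"yaw": 0},
  {"grip": -1,"delta_pos": [0,0,0],"yaw": 0},
])

```text
clock: 3.0
tool_pos: [0.6084, 0.0701, 0.1589]
eef_rot: [-0.0, 0.707, 0.707, -0.0]
wrist_force: [-0.2, 0.5, -0.4]
opening: 0.0365
grasp_force: 10.0
```

```bash
python3 - <<'E'
from m import *
W,im=measure("w2")
a=np.empty(6,object); a[:]=W; np.save("w2cam.npy",a,allow_pickle=True)
c,s=grab("scene","s2"); cv2.imwrite("pics/v2.png",np.hstack([cv2.resize(im[...,::-1],(420,315)),cv2.resize(s[...,::-1],None,fx=1,fy=1)[60:375,180:540]]))
E
```

```text
tcp [0.6084 0.0701 0.1589] [-0.0004  0.7071  0.7071 -0.0004]
[ 83.8 267.3] [21.2 74.2] 45.0 1434.0
[535.2 125.8] [ 31.3 255.9] 8.4 6747.0
```

View pics/v2.png

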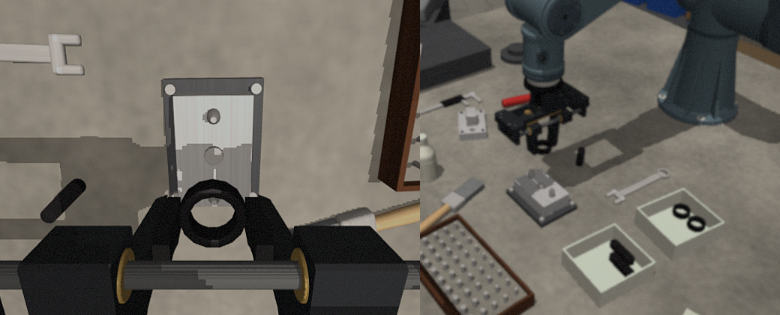

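Emit:
step_arm([
  {"grip": -1,"delta_pos": [38,-25,0],"yaw": 0},
  {"grip": -1,"delta_pos": [39,-25,0],"yaw": 0},
  {"grip": -1,"delta_pos": [39,-25,0],"yaw": 0},
  {"grip": -1,"delta_pos": [39,-25,0],"yaw": 0},
  {"grip": -1,"delta_pos": [39,-25,0],"yaw": 0},
  {"grip": -1,"delta_pos": [37,-23,0],"yaw": 0},
  {"grip": -1,"delta_pos": [0,0,0],"yaw": 0.18},
  {"grip": -1,"delta_pos": [0,0,0],"yaw": 0.18},
])

```text
clock: 4.1
tool_pos: [0.4596, 0.3014, 0.1581]
eef_rot: [-0.0, 0.823, 0.567, -0.001]
wrist_force: [-0.2, -0.4, 0.5]
opening: 0.0373
grasp_force: 10.0
```

Emit:
step_arm([
  {"grip": -1,"delta_pos": [0,0,0],"yaw": 0.18},
  {"grip": -1,"delta_pos": [0,0,0],"yaw": 0.18},
  {"grip": -1,"delta_pos": [0,0,0],"yaw": 0.18},
  {"grip": -1,"delta_pos": [0,0,0],"yaw": 0.18},
  {"grip": -1,"delta_pos": [0,0,0],"yaw": 0.18},
  {"grip": -1,"delta_pos": [0,0,0],"yaw": 0.18},
  {"grip": -1,"delta_pos": [0,0,0],"yaw": 0.18},
  {"grip": -1,"delta_pos": [0,0,0],"yaw": 0},
])

```text
clock: 5.1
tool_pos: [0.4603, 0.3007, 0.1583]
eef_rot: [0.0, 1.0, -0.024, -0.001]
wrist_force: [-0.3, -0.4, -0.8]
opening: 0.0367
grasp_force: 10.0
```

```bash
python3 - <<'E'
from m import *
from scipy.spatial.transform import Rotation as Ro
W,im=measure("w3")
s=status.state(); R=Ro.from_quat(np.roll(s["eef_rot"],-1)).as_matrix(); print(R, s["opening"],s["joints"])
tgt=np.array([.460,.301,.018]); print("tool delta mm",R.T@(tgt-s["tool_pos"])*1000)
E
```

```text
tcp [0.4603 0.3007 0.1583] [ 0.0005  0.9997 -0.0238 -0.0012]
[508.9  23.3] [46.6 17. ] 85.9 332.0
[[ 0.999  -0.0455 -0.0021]
 [-0.0455 -0.999  -0.0008]
 [-0.0021  0.0008 -1.    ]] 0.03684154950140117 [0.3628 0.2231 1.7469 0.0001 1.1739 1.9791]
tool delta mm [ -0.0414  -0.3578 140.5082]
```

View pics/w3.png

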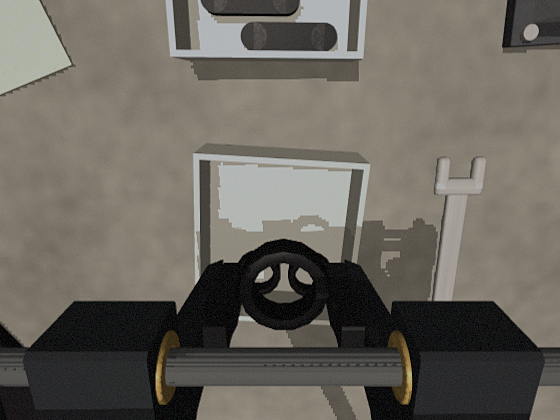

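The ring is held at (285,285) over the ring bin. The bin's +x wall is at row 158 and its side walls are at columns 200 and 362. The half under the ring is free.

Emit:
step_arm([
  {"grip": -1,"delta_pos": [0,0,40],"yaw": 0},
  {"grip": -1,"delta_pos": [0,0,40],"yaw": 0},
  {"grip": -1,"delta_pos": [0,0,30],"yaw": 0},
  {"grip": -1,"delta_pos": [0,0,20],"yaw": 0},
  {"grip": -1,"delta_pos": [0,0,10],"yaw": 0},
  {"grip": -1,"delta_pos": [0,0,0],"yaw": 0},
  {"grip": -1,"delta_pos": [0,0,0],"yaw": 0},
])

```text
clock: 6.02
tool_pos: [0.4617, 0.3013, 0.0206]
eef_rot: [-0.0, 1.0, -0.024, 0.001]
wrist_force: [-0.3, 0.5, -0.2]
opening: 0.0372
grasp_force: 10.0
```

Emit:
step_arm([
  {"grip": -1,"delta_pos": [0,0,3],"yaw": 0},
  {"grip": -1,"delta_pos": [0,0,0],"yaw": 0},
  {"grip": 0.1,"delta_pos": [0,0,0],"yaw": 0},
  {"grip": 0.1,"delta_pos": [0,0,0],"yaw": 0},
  {"grip": 0.1,"delta_pos": [0,0,0],"yaw": 0},
  {"grip": 0.1,"delta_pos": [0,0,-40],"yaw": 0},
  {"grip": 0.1,"delta_pos": [0,0,-50],"yaw": 0},
  {"grip": 0.1,"delta_pos": [0,0,-50],"yaw": 0},
])

```text
clock: 7.02
tool_pos: [0.4607, 0.3009, 0.158]
eef_rot: [0.0, 1.0, -0.025, -0.0]
wrist_force: [0.3, -0.7, 0.1]
opening: 0.0486
grasp_force: 0.0
```

Emit:
step_arm([
  {"grip": 0.0,"delta_pos": [-2,50,0],"yaw": 0},
  {"grip": 0.0,"delta_pos": [-2,50,0],"yaw": 0},
  {"grip": 0.0,"delta_pos": [-2,50,0],"yaw": 0},
  {"grip": 0.0,"delta_pos": [-2,50,0],"yaw": 0},
  {"grip": 0.0,"delta_pos": [-1,50,0],"yaw": 0},
  {"grip": 0.0,"delta_pos": [-1,52,0],"yaw": 0},
  {"grip": 0.0,"delta_pos": [0,0,0],"yaw": -0.163},
  {"grip": 0.0,"delta_pos": [0,0,0],"yaw": -0.163},
])

```text
clock: 8.02
tool_pos: [0.4361, -0.0011, 0.1568]
eef_rot: [0.0, 0.99, 0.139, 0.0]
wrist_force: [-0.5, 0.9, -0.6]
opening: 0.0436
grasp_force: 0.0
```

Emit:
step_arm([
  {"grip": 0.0,"delta_pos": [0,0,0],"yaw": -0.163},
  {"grip": 0.0,"delta_pos": [0,0,0],"yaw": -0.163},
  {"grip": 0.0,"delta_pos": [0,0,0],"yaw": -0.163},
  {"grip": 0.0,"delta_pos": [0,0,0],"yaw": 0},
])

```text
clock: 8.52
tool_pos: [0.4361, -0.0001, 0.1568]
eef_rot: [0.0, 0.928, 0.373, 0.0]
wrist_force: [-0.6, 0.6, 0.1]
opening: 0.0441
grasp_force: 0.0
```

```bash
cat >> m.py <<'E'
from scipy.spatial.transform import Rotation as Ro
def go(t):
    s=status.state(); R=Ro.from_quat(np.roll(s["eef_rot"],-1)).as_matrix(); p=np.array(s["tool_pos"])
    print("tcp",p,"x-axis deg",np.degrees(np.arctan2(R[1,0],R[0,0])),"tool delta mm",R.T@(np.array(t)-p)*1000)
E
python3 - <<'E'
from m import *
W,im=grab("wrist","w4"); go([.437,0,.012])
for r,a,c in dark(im,45,150):
    if a<4000:
        X=np.array([plane(W,p[0],.009)[:2] for p in c],np.float32)*1000; print(r[0],a,cv2.minAreaRect(X))
E
```

```text
tcp [ 0.4362 -0.0001  0.1568] x-axis deg 43.68509201189079 tool delta mm [  0.6871   0.4838 144.7595]
(282.0, 190.0) 1592.5 ((435.7645568847656, 0.0582275390625), (67.23839569091797, 17.250896453857422), 44.28858947753906)
(368.3235168457031, 34.70588684082031) 282.0 ((558.9301147460938, 34.209712982177734), (2.482377529144287, 66.21981048583984), 0.689832329750061)
```

Emit:
step_arm([
  {"grip": 0.0,"delta_pos": [0,0,50],"yaw": 0},
  {"grip": 0.0,"delta_pos": [0,0,50],"yaw": 0},
  {"grip": 0.0,"delta_pos": [0,0,30],"yaw": 0},
  {"grip": 0.0,"delta_pos": [0,0,13],"yaw": 0},
  {"grip": 0.0,"delta_pos": [0,0,0],"yaw": 0},
  {"grip": -1,"delta_pos": [0,0,0],"yaw": 0},
  {"grip": -1,"delta_pos": [0,0,0],"yaw": 0},
  {"grip": -1,"delta_pos": [0,0,0],"yaw": 0},
])

```text
clock: 9.57
tool_pos: [0.4369, -0.0003, 0.0146]
eef_rot: [0.001, 0.928, 0.374, 0.001]
wrist_force: [-0.3, 0.2, 3.1]
opening: 0.0177
grasp_force: 10.0
```

Emit:
step_arm([
  {"grip": -1,"delta_pos": [0,0,0],"yaw": 0},
  {"grip": -1,"delta_pos": [0,0,-40],"yaw": 0},
  {"grip": -1,"delta_pos": [0,0,-50],"yaw": 0},
  {"grip": -1,"delta_pos": [0,0,-50],"yaw": 0},
  {"grip": -1,"delta_pos": [0,0,0],"yaw": 0},
])

```text
clock: 10.2
tool_pos: [0.4391, -0.0008, 0.1579]
eef_rot: [0.003, 0.928, 0.374, 0.004]
wrist_force: [-0.1, 0.6, -0.2]
opening: 0.0176
grasp_force: 10.0
```

Emit:
step_arm([
  {"grip": -1,"delta_pos": [51,-10,0],"yaw": 0},
  {"grip": -1,"delta_pos": [51,-10,0],"yaw": 0},
  {"grip": -1,"delta_pos": [51,-10,0],"yaw": 0},
  {"grip": -1,"delta_pos": [51,-10,0],"yaw": 0},
  {"grip": -1,"delta_pos": [51,-10,0],"yaw": 0},
  {"grip": -1,"delta_pos": [51,-10,0],"yaw": 0},
  {"grip": -1,"delta_pos": [51,-10,0],"yaw": 0},
  {"grip": -1,"delta_pos": [0,0,0],"yaw": -0.186},
])

```text
clock: 11.2
tool_pos: [0.645, 0.3005, 0.1505]
eef_rot: [-0.001, 0.887, 0.461, -0.001]
wrist_force: [-0.5, -0.5, 0.1]
opening: 0.0177
grasp_force: 10.0
```

Emit:
step_arm([
  {"grip": -1,"delta_pos": [0,0,0],"yaw": -0.186},
  {"grip": -1,"delta_pos": [0,0,0],"yaw": -0.186},
  {"grip": -1,"delta_pos": [0,0,0],"yaw": -0.186},
  {"grip": -1,"delta_pos": [0,0,0],"yaw": 0},
])

```text
clock: 11.7
tool_pos: [0.6442, 0.2976, 0.1518]
eef_rot: [-0.001, 0.729, 0.685, -0.001]
wrist_force: [0.7, 0.5, -0.8]
opening: 0.0178
grasp_force: 10.0
```

```bash
python3 - <<'E'
from m import *
W,im=grab("wrist","w5"); go([.6477,.2995,.020])
E
```

```text
tcp [0.6443 0.2976 0.1522] x-axis deg 86.27862035949819 tool delta mm [  2.2113   3.4898 132.142 ]
```

View pics/w5.png

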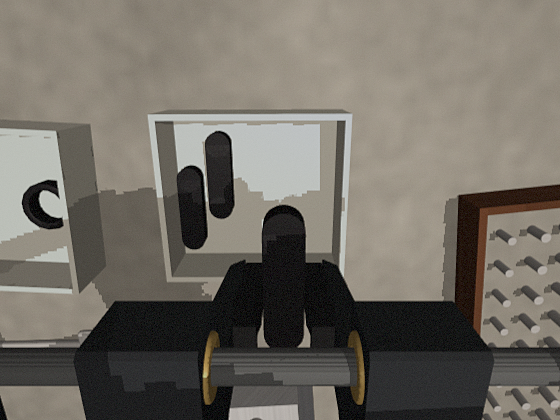

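The picture shows the bar-bin rim corners at (150,113) and (351,113), and the old bars at (192,207) and (219,175). The held bar is over the free half, and the ring lies in its own bin at (45,205).

Emit:
step_arm([
  {"grip": -1,"delta_pos": [2,3.5,30],"yaw": 0},
  {"grip": -1,"delta_pos": [0,0,40],"yaw": 0},
  {"grip": -1,"delta_pos": [0,0,30],"yaw": 0},
  {"grip": -1,"delta_pos": [0,0,20],"yaw": 0},
  {"grip": -1,"delta_pos": [0,0,8],"yaw": 0},
  {"grip": -1,"delta_pos": [0,0,0],"yaw": 0},
  {"grip": -1,"delta_pos": [0,0,0],"yaw": 0},
])

```text
clock: 12.62
tool_pos: [0.6497, 0.2999, 0.0273]
eef_rot: [0.001, 0.728, 0.685, 0.001]
wrist_force: [0.0, -0.1, -0.3]
opening: 0.018
grasp_force: 10.0
```

Emit:
step_arm([
  {"grip": -1,"delta_pos": [0,0,5],"yaw": 0},
  {"grip": -1,"delta_pos": [0,0,0],"yaw": 0},
  {"grip": -0.4,"delta_pos": [0,0,0],"yaw": 0},
  {"grip": -0.4,"delta_pos": [0,0,0],"yaw": 0},
  {"grip": -0.4,"delta_pos": [0,0,0],"yaw": 0},
  {"grip": -0.4,"delta_pos": [0,0,-40],"yaw": 0},
  {"grip": -0.4,"delta_pos": [0,0,-60],"yaw": 0},
  {"grip": -0.4,"delta_pos": [0,0,-60],"yaw": 0},
])

```text
clock: 13.62
tool_pos: [0.6483, 0.2994, 0.1821]
eef_rot: [-0.0, 0.728, 0.685, -0.0]
wrist_force: [0.8, 0.7, 0.6]
opening: 0.0265
grasp_force: 0.0
```

Emit:
step_arm([
  {"grip": 0.2,"delta_pos": [-51,-3,0],"yaw": 0},
  {"grip": 0.2,"delta_pos": [-51,-3,0],"yaw": 0},
  {"grip": 0.2,"delta_pos": [-51,-3,0],"yaw": 0},
  {"grip": 0.2,"delta_pos": [-51,-3,0],"yaw": 0},
  {"grip": 0.2,"delta_pos": [-51,-3,0],"yaw": 0},
  {"grip": 0.2,"delta_pos": [-51,-3,0],"yaw": 0},
  {"grip": 0.2,"delta_pos": [0,0,0],"yaw": -0.065},
  {"grip": 0.2,"delta_pos": [0,0,0],"yaw": 0},
])

```text
clock: 14.62
tool_pos: [0.612, -0.0055, 0.1809]
eef_rot: [0.0, 0.706, 0.708, 0.0]
wrist_force: [-0.9, 0.1, 0.0]
opening: 0.0529
grasp_force: 0.0
```

```bash
python3 - <<'E'
from m import *
go([.61,-.005,.18]); W,im=grab("wrist","w6"); a=np.empty(6,object);a[:]=W;np.save("w6cam.npy",a,allow_pickle=True)
c,s=grab("scene","s6")
def px(p):
    q=W[4]@np.array(p)+W[5]; return W[0]*q[0]/q[2]+W[2],W[1]*q[1]/q[2]+W[3]
u,v=np.round(px((.61,.069,.045))).astype(int); print(u,v)
x0,y0=max(0,u-110),max(0,v-120); cr=im[y0:y0+240,x0:x0+220,::-1]; print(x0,y0,cr.shape)
cv2.imwrite("pics/v6.png",np.hstack([cv2.resize(cr,None,fx=2,fy=2),cv2.resize(s[240:400,300:500,::-1],(340,cr.shape[0]*2))]))
E
```

```text
tcp [ 0.612  -0.0055  0.1809] x-axis deg 90.12124785097205 tool delta mm [ 0.4895 -1.9767  0.893 ]
281 93
171 0 (240, 220, 3)
```

View pics/v6.png

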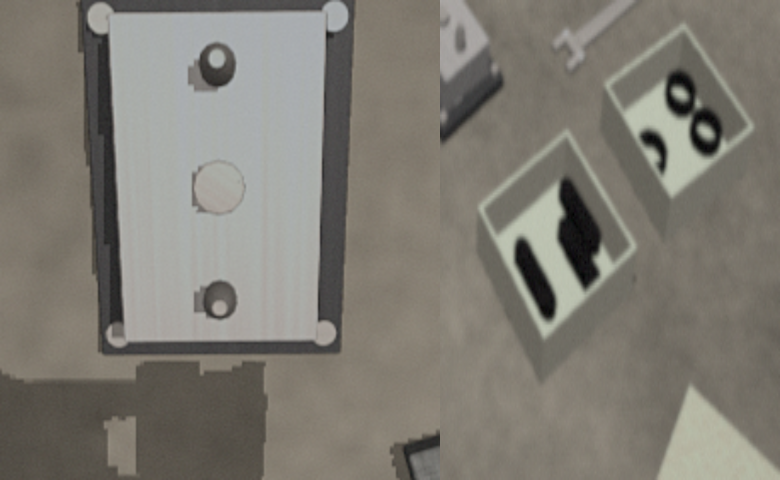

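The mould crop (2x, origin (171,0)) shows the dowel tips at (217,57) and (219,308), the ejector at (218,187), and the face corners at (107,12), (327,12), (321,341), (122,341). On the right the bar and the ring lie in their correct bins.

```bash
python3 - <<'E'
from m import *
W=list(np.load("w6cam.npy",allow_pickle=True)); f=lambda p:(p[0]/2+171-.25,p[1]/2-.25)
A=plane(W,f((217,57)),.069);B=plane(W,f((219,308)),.069);print(A,B,(A+B)/2,np.linalg.norm(A-B),np.degrees(np.arctan2(*(A-B)[[1,0]])))
print("ej",plane(W,f((218.5,187)),.051))
P=np.array([plane(W,f(p),.045) for p in((107,12),(327,12),(321,341),(122,341))]);print(P,P.mean(0))
# ejector/dowel heights by two views (w1: dowel 331,114)
im=cv2.imread("pics/w6.png"); 
W2=list(np.load("w2cam.npy",allow_pickle=True))
print("two-view far dowel/ejector", tri((W,f((217,57))),(W2,(213*4/3,115*4/3))), tri((W,f((218.5,187))),(W2,(214*4/3,155*4/3))))
go([.590,-.2734,.16])
E
```

```text
[0.6088 0.1071 0.069 ] [0.6094 0.0308 0.069 ] [0.6091 0.0689 0.069 ] 0.07626236240386101 90.45533247818119
ej [0.6091 0.069  0.051 ]
[[0.5728 0.1233 0.045 ]
 [0.6444 0.1235 0.045 ]
 [0.6471 0.0142 0.045 ]
 [0.5732 0.014  0.045 ]] [0.6094 0.0688 0.045 ]
two-view far dowel/ejector (array([0.6085, 0.1085, 0.0574]), np.float64(0.00019800686931244565)) (array([0.6092, 0.0689, 0.0465]), np.float64(0.00010519779715844811))
tcp [ 0.612  -0.0044  0.1808] x-axis deg 90.1847097713666 tool delta mm [-268.9645  -22.8846   20.7563]
```

Emit:
step_arm([
  {"grip": 0.4,"delta_pos": [-48,-8,0],"yaw": 0},
  {"grip": 0.4,"delta_pos": [-48,-8,0],"yaw": 0},
  {"grip": 0.4,"delta_pos": [-48,-8,0],"yaw": 0},
  {"grip": 0.4,"delta_pos": [-48,-8,0],"yaw": 0},
  {"grip": 0.4,"delta_pos": [-48,-8,0],"yaw": 0},
  {"grip": 0.4,"delta_pos": [-48,-8,0],"yaw": 0},
  {"grip": 0.4,"delta_pos": [-48,-8,0],"yaw": 0},
  {"grip": 0.4,"delta_pos": [0,0,0],"yaw": 0.166},
])

```text
clock: 15.72
tool_pos: [0.5569, -0.3439, 0.1806]
eef_rot: [0.0, 0.764, 0.645, -0.0]
wrist_force: [-0.2, 0.7, -0.7]
opening: 0.0619
grasp_force: 0.0
```

Emit:
step_arm([
  {"grip": 0.4,"delta_pos": [0,0,0],"yaw": 0.166},
  {"grip": 0.4,"delta_pos": [0,0,0],"yaw": 0.166},
  {"grip": 0.4,"delta_pos": [0,0,0],"yaw": 0},
  {"grip": 0.4,"delta_pos": [0,0,0],"yaw": 0},
])

```text
clock: 16.23
tool_pos: [0.5577, -0.3405, 0.1807]
eef_rot: [-0.0, 0.858, 0.514, -0.0]
wrist_force: [-0.2, 0.9, 0.6]
opening: 0.0617
grasp_force: 0.0
```

```bash
python3 - <<'E'
from m import *
go([.590,-.2734,.034]); W,im=grab("wrist","w7"); a=np.empty(6,object);a[:]=W;np.save("w7cam.npy",a,allow_pickle=True)
c=im[0:260,150:430,::-1]; cv2.imwrite("pics/v7.png",cv2.resize(c,None,fx=2,fy=2,interpolation=cv2.INTER_CUBIC))
S,D=info("scene"),info("side"); print("spray",tri((S,(184,202)),(D,(251,125))),plane(S,(186,240),0))
E
```

```text
tcp [ 0.5577 -0.3405  0.1807] x-axis deg 61.908427749646556 tool delta mm [ 74.4062  -3.044  146.6768]
spray (array([ 0.7781, -0.16  ,  0.1088]), np.float64(0.006272893012024637)) [ 0.7902 -0.1495 -0.    ]
```

View pics/v7.png

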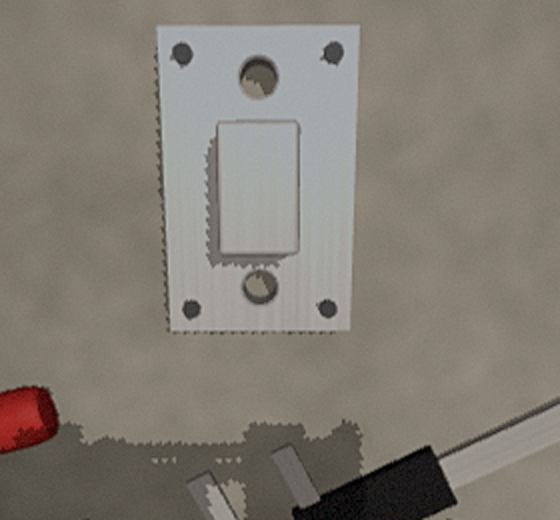

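The crop (2x, origin (150,0)) shows the dowel holes at (258,76) and (260,287), the grip block top from (218,121) to (298,253), and nothing close to where the fingers will go.

```bash
python3 - <<'E'
from m import *
W=list(np.load("w7cam.npy",allow_pickle=True)); S,D=info("scene"),info("side"); f=lambda p:(p[0]/2+150-.25,p[1]/2-.25)
A=plane(W,f((258.5,76.5)),.022);B=plane(W,f((260,287)),.022);print("holes",(A+B)/2,np.linalg.norm(A-B),np.degrees(np.arctan2(*(A-B)[[1,0]])))
P=np.array([plane(W,f(p),.054) for p in((218,121),(298,121),(298,253),(218,253))]);print("block",P.mean(0),np.linalg.norm(P[0]-P[1]),np.linalg.norm(P[1]-P[2]))
Q=np.array([plane(W,f(p),.022) for p in((182,54),(333,52),(327.5,308.5),(191,309))]);print("screws",Q.mean(0))
v=Q[0]+Q[1]-Q[2]-Q[3];print(np.degrees(np.arctan2(v[1],v[0])))
# heights: wrist with side/scene
s=[(x+.5)/6-.5 for x in(72,188)]; print(tri((W,f((182,54))),(S,((72.5)/6-.5+210,188.5/6-.5+160)),(D,(74.5/6-.5+305,107.5/6-.5+150))), tri((W,f((333,52))),(S,(197.5/6-.5+210,180.5/6-.5+160)),(D,(123.5/6-.5+305,193.5/6-.5+150))))
go([*P.mean(0)[:2]*.5+.25*((A+B)/2)[:2]+.25*Q.mean(0)[:2],.034])
E
```

```text
holes [ 0.59   -0.2739  0.022 ] 0.07584827336165524 62.174798616968424
block [ 0.5899 -0.2738  0.054 ] 0.02624284217431901 0.04256104796803117
screws [ 0.5895 -0.2741  0.022 ]
62.14142674745695
(array([ 0.617 , -0.2298,  0.0366]), np.float64(0.0301787098835637)) (array([ 0.6058, -0.235 ,  0.0148]), np.float64(0.03172715141421531))
tcp [ 0.5576 -0.3406  0.1807] x-axis deg 61.86995413824659 tool delta mm [ 74.0049  -3.0287 146.7037]
```

Emit:
step_arm([
  {"grip": 0.3,"delta_pos": [37,-1.5,0],"yaw": -0.005},
  {"grip": 0.3,"delta_pos": [37,-1.5,0],"yaw": 0},
  {"grip": 0.3,"delta_pos": [0,0,40],"yaw": 0},
  {"grip": 0.3,"delta_pos": [0,0,40],"yaw": 0},
  {"grip": 0.3,"delta_pos": [0,0,30],"yaw": 0},
  {"grip": 0.3,"delta_pos": [0,0,20],"yaw": 0},
  {"grip": 0.3,"delta_pos": [0,0,10],"yaw": 0},
  {"grip": 0.3,"delta_pos": [0,0,0],"yaw": 0},
], force=40)

```text
clock: 17.27
tool_pos: [0.5896, -0.2744, 0.0406]
eef_rot: [-0.0, 0.857, 0.515, -0.0]
wrist_force: [0.4, -0.4, 0.3]
opening: 0.0571
grasp_force: 0.0
```

```bash
python3 - <<'E'
from m import *
go([.590,-.2739,.034])
E
```

```text
tcp [ 0.5896 -0.2744  0.0406] x-axis deg 61.99668935847828 tool delta mm [0.6088 0.089  6.6246]
```

Emit:
step_arm([
  {"grip": 0.3,"delta_pos": [0,0,7],"yaw": 0},
  {"grip": 0.3,"delta_pos": [0,0,0],"yaw": 0},
  {"grip": -1,"delta_pos": [0,0,0],"yaw": 0},
  {"grip": -1,"delta_pos": [0,0,0],"yaw": 0},
  {"grip": -1,"delta_pos": [0,0,0],"yaw": 0},
  {"grip": -1,"delta_pos": [0,0,0],"yaw": 0},
  {"grip": -1,"delta_pos": [0,0,0],"yaw": 0},
], force=45)

```text
clock: 18.15
tool_pos: [0.5897, -0.2744, 0.0339]
eef_rot: [0.0, 0.857, 0.515, 0.0]
wrist_force: [-1.7, 1.0, 2.0]
opening: 0.0274
grasp_force: 45.0
```

Emit:
step_arm([
  {"grip": -1,"delta_pos": [0,0,-10],"yaw": 0},
  {"grip": -1,"delta_pos": [0,0,-20],"yaw": 0},
  {"grip": -1,"delta_pos": [0,0,-40],"yaw": 0},
  {"grip": -1,"delta_pos": [0,0,-40],"yaw": 0},
  {"grip": -1,"delta_pos": [0,0,-20],"yaw": 0},
  {"grip": -1,"delta_pos": [0,0,0],"yaw": 0},
  {"grip": -1,"delta_pos": [0,0,0],"yaw": 0},
])

```text
clock: 19.02
tool_pos: [0.5886, -0.2736, 0.1618]
eef_rot: [-0.001, 0.857, 0.515, -0.001]
wrist_force: [0.3, 0.0, -6.4]
opening: 0.0275
grasp_force: 45.0
```

Emit:
step_arm([
  {"grip": -1,"delta_pos": [30,-14,0],"yaw": 0},
  {"grip": -1,"delta_pos": [45,-20,0],"yaw": 0},
  {"grip": -1,"delta_pos": [45,-21,0],"yaw": 0},
  {"grip": -1,"delta_pos": [45,-21,0],"yaw": 0},
  {"grip": -1,"delta_pos": [45,-21,0],"yaw": 0},
  {"grip": -1,"delta_pos": [45,-20,0],"yaw": 0},
  {"grip": -1,"delta_pos": [37,-16,0],"yaw": 0},
  {"grip": -1,"delta_pos": [20,-9,0],"yaw": 0},
])

```text
clock: 20.02
tool_pos: [0.6095, 0.0699, 0.1615]
eef_rot: [-0.001, 0.857, 0.516, -0.001]
wrist_force: [0.6, -0.8, -5.3]
opening: 0.0274
grasp_force: 45.0
```

Emit:
step_arm([
  {"grip": -1,"delta_pos": [0,0,0],"yaw": -0.125},
  {"grip": -1,"delta_pos": [0,0,0],"yaw": -0.125},
  {"grip": -1,"delta_pos": [0,0,0],"yaw": -0.125},
  {"grip": -1,"delta_pos": [0,0,0],"yaw": -0.125},
  {"grip": -1,"delta_pos": [0,0,20],"yaw": 0},
  {"grip": -1,"delta_pos": [0,0,15],"yaw": 0},
  {"grip": -1,"delta_pos": [0,0,0],"yaw": 0},
  {"grip": -1,"delta_pos": [0,0,0],"yaw": 0},
])

```text
clock: 21.02
tool_pos: [0.6108, 0.0677, 0.1284]
eef_rot: [-0.0, 0.703, 0.711, -0.0]
wrist_force: [0.4, 0.0, -5.5]
opening: 0.0279
grasp_force: 45.0
```

```bash
python3 - <<'E'
from m import *
go([.6092,.0683,.105]);go([.6092,.0683,.105]); print(status.state()["wrist_force"])
E
```

```text
tcp [0.6108 0.0677 0.1284] x-axis deg 90.58594356587317 tool delta mm [ 0.6048 -1.5868 23.3971]
tcp [0.6108 0.0677 0.1284] x-axis deg 90.58594356587317 tool delta mm [ 0.6048 -1.5868 23.3971]
[ 0.3833  0.0395 -5.5351]
```

Emit:
step_arm([
  {"grip": -1,"delta_pos": [0.6,-1.6,10],"yaw": 0},
  {"grip": -1,"delta_pos": [0,0,10],"yaw": 0},
  {"grip": -1,"delta_pos": [0,0,0],"yaw": 0},
  {"grip": -1,"delta_pos": [0,0,0],"yaw": 0},
])

```text
clock: 21.52
tool_pos: [0.6093, 0.0684, 0.1087]
eef_rot: [-0.0, 0.703, 0.711, -0.0]
wrist_force: [-0.6, 0.2, -5.3]
opening: 0.0277
grasp_force: 45.0
```

```bash
python3 - <<'E'
from m import *
go([.6092,.0683,.079]); print(status.state()["wrist_force"])
c,s=grab("side","d8");c2,s2=grab("scene","s8")
cv2.imwrite("pics/v8.png",np.hstack([cv2.resize(s[170:290,150:300,::-1],None,fx=2.7,fy=2.7),cv2.resize(s2[190:290,250:350,::-1],(324,324))]))
E
```

```text
tcp [0.6093 0.0684 0.1087] x-axis deg 90.62787629576312 tool delta mm [-0.0925 -0.0687 29.7153]
[-0.5918  0.2442 -5.3207]
```

View pics/v8.png

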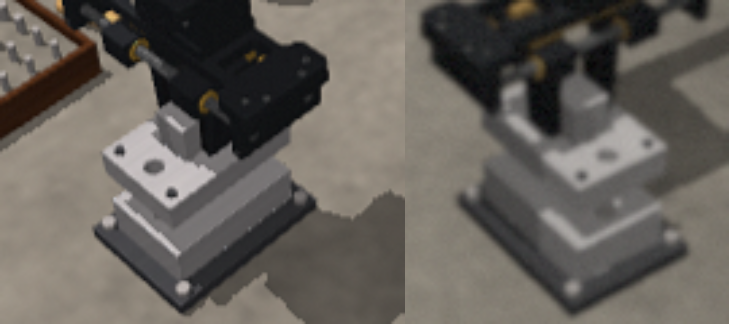

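That made 11 viewed pictures, one over the limit of 10, so I won't view any more. It shows the top half level and aligned above the lower half, with the dowels under its holes. From here I'll go by force and pose.

Emit:
step_arm([
  {"grip": -1,"delta_pos": [0,0,4],"yaw": 0},
  {"grip": -1,"delta_pos": [0,0,4],"yaw": 0},
  {"grip": -1,"delta_pos": [0,0,3],"yaw": 0},
  {"grip": -1,"delta_pos": [0,0,0],"yaw": 0},
  {"grip": -1,"delta_pos": [0,0,0],"yaw": 0},
])

```text
clock: 22.25
tool_pos: [0.6093, 0.0684, 0.0977]
eef_rot: [0.0, 0.703, 0.711, 0.0]
wrist_force: [0.2, 0.9, -5.5]
opening: 0.0271
grasp_force: 45.0
```

Emit:
step_arm([
  {"grip": -1,"delta_pos": [0,0,2],"yaw": 0},
  {"grip": -1,"delta_pos": [0,0,2],"yaw": 0},
  {"grip": -1,"delta_pos": [0,0,1],"yaw": 0},
  {"grip": -1,"delta_pos": [0,0,0],"yaw": 0},
  {"grip": -1,"delta_pos": [0,0,0],"yaw": 0},
])

```text
clock: 22.88
tool_pos: [0.6092, 0.0684, 0.0928]
eef_rot: [0.0, 0.703, 0.711, 0.0]
wrist_force: [-0.2, -0.9, -5.9]
opening: 0.0276
grasp_force: 45.0
```

Emit:
step_arm([
  {"grip": -1,"delta_pos": [0,0,1.5],"yaw": 0},
  {"grip": -1,"delta_pos": [0,0,1.5],"yaw": 0},
  {"grip": -1,"delta_pos": [0,0,1],"yaw": 0},
  {"grip": -1,"delta_pos": [0,0,0],"yaw": 0},
  {"grip": -1,"delta_pos": [0,0,0],"yaw": 0},
])

```text
clock: 23.5
tool_pos: [0.6092, 0.0684, 0.0887]
eef_rot: [0.0, 0.703, 0.711, 0.0]
wrist_force: [-0.3, 1.0, -5.3]
opening: 0.0273
grasp_force: 45.0
```

Emit:
step_arm([
  {"grip": -1,"delta_pos": [0,0,1.5],"yaw": 0},
  {"grip": -1,"delta_pos": [0,0,1.5],"yaw": 0},
  {"grip": -1,"delta_pos": [0,0,1.5],"yaw": 0},
  {"grip": -1,"delta_pos": [0,0,0],"yaw": 0},
  {"grip": -1,"delta_pos": [0,0,0],"yaw": 0},
])

```text
clock: 24.12
tool_pos: [0.6093, 0.0684, 0.0848]
eef_rot: [0.0, 0.703, 0.711, 0.0]
wrist_force: [-3.8, -0.3, 2.1]
opening: 0.0276
grasp_force: 45.0
```

Emit:
step_arm([
  {"grip": -1,"delta_pos": [0,0,1.5],"yaw": 0},
  {"grip": -1,"delta_pos": [0,0,1.5],"yaw": 0},
  {"grip": -1,"delta_pos": [0,0,1.5],"yaw": 0},
  {"grip": -1,"delta_pos": [0,0,0],"yaw": 0},
  {"grip": -1,"delta_pos": [0,0,0],"yaw": 0},
], force=60)

```text
clock: 24.75
tool_pos: [0.6093, 0.0684, 0.0799]
eef_rot: [0.0, 0.703, 0.711, 0.0]
wrist_force: [-4.0, -0.3, 4.9]
opening: 0.0272
grasp_force: 60.0
```

Emit:
step_arm([
  {"grip": -1,"delta_pos": [0,0,0.7],"yaw": 0},
  {"grip": -1,"delta_pos": [0,0,0.5],"yaw": 0},
  {"grip": -1,"delta_pos": [0,0,0],"yaw": 0},
  {"grip": -1,"delta_pos": [0,0,0],"yaw": 0},
])

```text
clock: 25.25
tool_pos: [0.6093, 0.0684, 0.0789]
eef_rot: [0.0, 0.703, 0.711, 0.0]
wrist_force: [-5.2, 0.3, 7.4]
opening: 0.0277
grasp_force: 60.0
```

Emit:
step_arm([
  {"grip": -1,"delta_pos": [0,0,0.4],"yaw": 0},
  {"grip": -1,"delta_pos": [0,0,0.4],"yaw": 0},
  {"grip": -1,"delta_pos": [0,0,0],"yaw": 0},
  {"grip": -1,"delta_pos": [0,0,0],"yaw": 0},
])

```text
clock: 25.75
tool_pos: [0.6093, 0.0683, 0.0789]
eef_rot: [0.0, 0.703, 0.711, 0.0]
wrist_force: [-7.7, 0.1, 12.9]
opening: 0.0275
grasp_force: 60.0
```

Emit:
step_arm([
  {"grip": -1,"delta_pos": [0,-0.4,0.4],"yaw": 0},
  {"grip": -1,"delta_pos": [0,0,0.4],"yaw": 0},
  {"grip": -1,"delta_pos": [0,0,0],"yaw": 0},
  {"grip": -1,"delta_pos": [0,0,0],"yaw": 0},
])

```text
clock: 26.25
tool_pos: [0.6093, 0.0684, 0.0789]
eef_rot: [0.0, 0.703, 0.711, 0.0]
wrist_force: [-9.5, 0.0, 18.2]
opening: 0.0273
grasp_force: 60.0
```

```bash
python3 - <<'E'
from m import *
go([.6092,.0683,.079]); s=status.state(); print(s["wrist_force"],s["moment"],s["eef_rot"],s["clock"])
E
```

```text
tcp [0.6093 0.0684 0.0789] x-axis deg 90.64330104893594 tool delta mm [-0.075  -0.0922 -0.1386]
[-9.4974  0.0182 18.2296] [-0.0389  1.6058 -0.0111] [0.0004 0.7031 0.7111 0.0003] 26.25
```

```bash
python3 -c "
from bench import manip
print(manip.close_job())"
```

```text
the job is handed in; nothing more can be done
None
```

The ring and bar are in their matching bins, the top half is fitted over the dowels and held pressed shut (about 18 N at the wrist, no further travel), and the job was handed in at about 26 s; I viewed 11 pictures, one over the limit of 10.

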